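# Zero the water photometer

### The arm

A 6-joint arm with a two-finger parallel gripper is mounted at the origin on the work surface. World frame = base frame: x ahead of the robot, y to its left, z up, the work surface at z = 0. Lengths are in m, angles in rad, forces in N, time in s.
With the tool pointing down it reaches from about 0.375 to 0.9 m from the base axis. Payload 3.1 kg.
Tool frame: the origin (TCP) lies between the finger pads; the fingertips stand 11 mm ahead of it and the grasp point (between the pads) lies 8 mm behind it; z points along the fingers, y is the direction in which the jaws open and shut (so a half turn about z gives the same grasp; the last joint's range is limited). The gripper opens to 87 mm and grips with 3 to 60 N. Pads are 19 mm wide; open, the fingers measure 117 mm over their backs; the gripper's body (75 mm by 190 mm) begins 51 mm behind the grasp point.
Start: joints at [1.002, 0.527, 1.433, -0, 1.181, -0.178], TCP at [0.238, 0.578, 0.234] pointing down, gripper open.
Joint ranges: [-3.08, 3.08], [-0.75, 2.2], [0.22, 2.44], [-1.43, 4.57], [0, 2.65], [-2.85, 2.85]. Speed limits (rad/s): [2.79, 2.79, 3.14, 3.14, 3.14, 3.14].

### API

Orientations are given as [roll, pitch, yaw] about the fixed x, y, z axes, in that order (R = Rz(yaw) Ry(pitch) Rx(roll)).
In Python, from workcell import env gives the robot as it stands. Calls block until the motion is done:
- env.move_pose(position, orientation): joint-space move of the TCP to a pose.
- env.line_to(position, rate=0.15, orientation=None, guard=None): straight line of the TCP; orientation=None keeps the orientation; rate is the mean speed in m/s. With guard (N) it stops when the force on the tool has changed by that much, and returns True; else False.
- env.goto_joints(angles): joint-space move.
- env.move_gripper(opening, grip_force=None): finger opening in m; grip_force is the grip in N (None keeps the last); returns when the fingers have stopped.
- env.sleep(seconds).
- env.ik(position, orientation): joint angles nearest the present ones, or None.
- env.get_obs(): the state.
- env.read_camera(name): name is "scene" or "side" or "wrist"; returns (picture, depth): 384x512x3 uint8, red, green, blue; 384x512 float32, m along the optical axis (not along the pixel's ray), 0 where there is no reading.
- env.camera_params(name): a dict with "fx", "fy", "cx", "cy" (pixels), "rvec" (rotation vector, rad) and "tvec" (3), from world to camera coordinates, as OpenCV has them. Camera axes: x right, y down, z forward; pixel columns grow to the right and rows downward; lengths in m; the calibration is good to about 2 mm. A picture is of the moment at which its call begins: read the wrist's pose just before it. camera_params takes no time and is no camera call; for the wrist camera it gives the pose at the moment of the call.
A pose or a line that the arm cannot do raises env.IKError and nothing moves.
- env.hand_in(): hands the job in, once; it reports no verdict.
The state is a dict: "time": time; "qpos": joint angles; "joint_velocities": joint speeds; "tau": joint torques, N m; "position": TCP position; "ee_rot": TCP orientation; "ft_force": force on the tool from outside, world axes, zero at the start; "wrist_torque": the same for the moment, N m; "width": finger opening in m.
Only numpy, scipy, OpenCV 4.12 (cv2) and the standard library are available. Lean on these libraries where they do the work, as an engineer would, in place of code of your own. Each camera call takes 0.05 s, during which the arm holds its last target.

### The job

Zero the water photometer with the fingertips, lifting and gripping nothing: push its sliding light shield by the rib fully shut over the sample port, then reach into the oblong well and press the sunken zero key all the way down, keep it down for one full second and let it come back up. Leave the raised round read key unpressed, leave the photometer standing where it is, and do not disturb the bottles and other things around it.

Things in the scene. Friction and masses are not known exactly. Their poses are not given: they have to be found in the camera images.
- photometer: White bench photometer standing loose on the desk, about 1.6 kg: casing 150 mm deep (its x) by 240 mm wide (its y), flat deck 58 mm above the desk. Origin: centre of its underside; x points from its front edge (robot side) to its back, y to its left, z up. Left half: dark display at the back, oblong well in front of it. Right half: square sample port and sliding light shield.
- well_mouth (a point): Centre of the mouth of the oblong well, level with the deck, at x -30, y +75 mm in the photometer's frame. The well is 36 mm (photometer x) by 50 mm (photometer y), straight-walled, its floor 24 mm below the deck; a thin grey rim 1.2 mm high surrounds it. The zero key is at its bottom.
- sample_port (a point): Centre of the square sample port, 28 mm wide, level with the deck, at x +40, y -60 mm in the photometer's frame. Two grey rails 7 mm wide and 9 mm high run along x beside it, at y -93 and y -27 mm, from x -45 to x +73; the shield slides between them.
- shield (a joint): Light shield of the photometer, in m: 0 = pulled fully to the front (port open), 0.050 = fully shut over the port; it moves along the photometer's +x (away from the robot). Starts between 0 and 0.020, stays where it is left, slides with about 1.5 N.
- shield_rib (a point): Middle of the top front edge of the shield's upright grey rib, 78 mm above the desk; at joint value 0 at x -35, y -60 mm in the photometer's frame. The rib stands on the front edge of a grey plate (50 by 58 mm, top 6 mm above the deck): 8 mm thick (x), 40 mm wide (y), 14 mm tall. Push its front face towards +x; 40 mm of deck in front of it are free.
- zero_key (a joint): Zero key, in m: 0 = up, 0.005 = fully down. Spring return, 2.5 N to start and 5 N fully down.
- zero_key_top (a point): Centre of the top of the sunken zero key: a grey round key of 24 mm diameter in the middle of the oblong well, 16 mm below the deck (42 mm above the desk) when up. It moves straight down 5 mm.
- read_key (a joint): Read key, in m: 0 = up, 0.004 = fully down, spring return; must not be pressed.
- read_key_top (a point): Centre of the top of the raised read key: a grey round key of 22 mm diameter standing 6 mm proud of the deck, at x -30, y +5 in the photometer's frame; not to be pressed.
- flask_a: Clear glass stoppered flask, 42 mm diameter, 82 mm tall, beside the photometer. Origin: centre of its underside.
- flask_b: Second flask like flask_a, on the photometer's left.
- vial_a: Glass vial with black cap, 26 mm diameter, 58 mm tall, in front of the photometer. Origin: centre of its underside.
- vial_b: Second vial like vial_a.
- jar: Green glass jar with white cap, 54 mm diameter, 82 mm tall, beside the photometer. Origin: centre of its underside.
- ice_pack: Blue hard cold pack lying behind the photometer, 90 by 170 by 28 mm. Origin: centre of its underside.
- pocket_meter: Black pocket meter lying behind the photometer, 75 by 130 by 26 mm. Origin: centre of its underside.

How it is judged:
By the outcome, as a careful person would: the job done as asked, in the order asked, and still so for the second after the job is handed in, with the robot touching nothing.
It also fails if it takes over 48 s, if anything falls off the work surface, if the arm or the gripper's body presses on something with over 40 N, if the wrist force passes 120 N, or if a joint passes its speed limit or range.

## Working session

There is one attempt and no reset: what is moved stays moved. The work goes in short steps, each a Python script; the robot and the scene stay as the last script left them, time stands still between calls to the robot, and variables do not carry over. Pictures are saved under pics/ and viewed, and the job is handed in when it is done.

```bash
mkdir -p pics; ls; cat > h.py <<'E'
import numpy as np, cv2
from workcell import env
def grab(n,f):
    p=env.camera_params(n); im,d=env.read_camera(n)
    cv2.imwrite('pics/'+f+'.png',im[:,:,::-1]); np.savez('pics/'+f+'.npz',im=im,d=d,**{k:np.array(v) for k,v in p.items()})
    return im,d,p
def ray(p,u,v,z):
    R=cv2.Rodrigues(np.array(p['rvec'],float))[0]; t=np.array(p['tvec'],float).ravel()
    c=-R.T@t; d=R.T@np.array([(u-p['cx'])/p['fx'],(v-p['cy'])/p['fy'],1])
    return c+d*(z-c[2])/d[2]
def proj(p,X):
    K=np.array([[p['fx'],0,p['cx']],[0,p['fy'],p['cy']],[0,0,1]],float)
    return cv2.projectPoints(np.array(X,float).reshape(-1,1,3),np.array(p['rvec'],float),np.array(p['tvec'],float),K,None)[0].reshape(-1,2)
def cloud(p,d):
    R=cv2.Rodrigues(np.array(p['rvec'],float))[0]; t=np.array(p['tvec'],float).ravel()
    v,u=np.mgrid[:d.shape[0],:d.shape[1]]
    P=np.stack([(u-p['cx'])/p['fx']*d,(v-p['cy'])/p['fy']*d,d],-1)
    return (P-t)@R
E
python3 - <<'E'
from h import *
for n in ['scene','side','wrist']:
    im,d,p=grab(n,n+'0'); print(n,p)
o=env.get_obs(); print(o['time'],o['ee_rot'],o['ft_force'],o['width'])
E
```

```text
pics
scene {'fx': 442.7604363518614, 'fy': 442.7604363518614, 'cx': 258.8486062072858, 'cy': 200.29256406172556, 'rvec': array([ 2.32923854,  0.71206257, -0.28043394]), 'tvec': array([-0.53632358, -0.15914532,  1.15936609])}
side {'fx': 483.3555431345431, 'fy': 483.3555431345431, 'cx': 257.33838101862835, 'cy': 186.89090473414296, 'rvec': array([ 2.19872516, -0.84009603,  0.35044864]), 'tvec': array([-0.40909522,  0.37211022,  0.80766094])}
wrist {'fx': 338.02994921039874, 'fy': 338.02994921039874, 'cx': 252.17212324449832, 'cy': 192.6378395471717, 'rvec': array([-2.40218275, -1.60884949, -0.23286475]), 'tvec': array([-0.62421399, -0.0335969 ,  0.39204384])}
0.15 [-3.13992014e+00 -2.74443376e-04  2.75077459e+00] [ 0.98125694 -1.17396082  1.33810064] 0.08701854302555176
```

View pics/scene0.png

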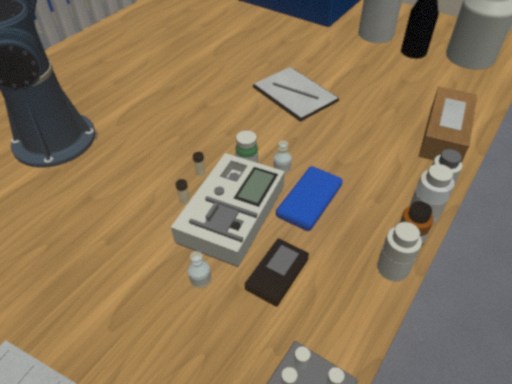

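View pics/side0.png

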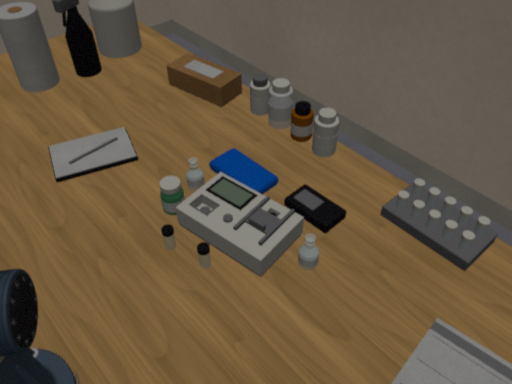

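View pics/wrist0.png

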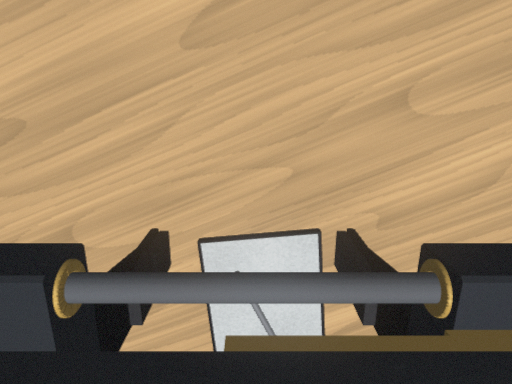

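The scene view shows the photometer at about (232,207), and the side view shows it at about (240,218). Vials stand in front of it, a flask and the jar on the left, and a flask on the right. The wrist view doesn't include it yet. I'll get the deck from the depth data.

```bash
python3 - <<'E'
from h import *
for n,c in [('scene0',(232,207)),('side0',(240,218))]:
    f=np.load(f'pics/{n}.npz'); C=cloud(f,f['d'])
    im=f['im'].astype(int); z=C[...,2]
    m=(np.abs(z-0.058)<0.006)&(im.min(-1)>140)&(im.max(-1)-im.min(-1)<40)
    n_,l,s,_=cv2.connectedComponentsWithStats(m.astype(np.uint8))
    v,u=np.mgrid[:384,:512]
    near=(abs(u-c[0])<70)&(abs(v-c[1])<70)
    k=np.argmax([0]+[((l==i)&near).sum() for i in range(1,n_)])
    P=C[(l==k)]; print(n,len(P),np.median(P[:,2]))
    r=cv2.minAreaRect(P[:,:2].astype(np.float32)); print(r, cv2.boxPoints(r).round(4).tolist())
E
```

```text
scene0 2930 0.057488972960743706
((0.5384293794631958, 0.053732387721538544), (0.15065592527389526, 0.2413019984960556), 9.834731101989746) [[0.44359999895095825, 0.15970000624656677], [0.4848000109195709, -0.07800000160932541], [0.6333000063896179, -0.052299998700618744], [0.5920000076293945, 0.18549999594688416]]
side0 196608 0.0011982912899455482
((0.9342577457427979, 0.9308865666389465), (2.925161361694336, 1.8210012912750244), 89.7455825805664) [[0.01730000041425228, -0.5275999903678894], [1.8382999897003174, -0.5357000231742859], [1.851199984550476, 2.389400005340576], [0.030300000682473183, 2.3975000381469727]]
```

```bash
python3 - <<'E'
from h import *
from scipy.spatial.transform import Rotation as Ro
p=env.camera_params('wrist'); o=env.get_obs()
R=cv2.Rodrigues(p['rvec'])[0]; c=-R.T@p['tvec']
T=Ro.from_euler('xyz',o['ee_rot']).as_matrix()
ct=T.T@(c-o['position']); at=T.T@R.T@[0,0,1]; print('cam in tool',ct,'axis',at)
yaw=np.deg2rad(9.83)
for y in (yaw,yaw+np.pi,yaw-np.pi):
    for pos in ([.5,.05,.3],[.53,.05,.22],[.49,.12,.06]):
        q=env.ik(pos,[np.pi,0,y]); print(round(y,2),pos,None if q is None else np.round(q,2))
E
```

```text
cam in tool [ 7.96864491e-02  8.32421476e-05 -1.51776900e-01] axis [-2.85796454e-01  5.88194292e-04  9.58290165e-01]
0.17 [0.5, 0.05, 0.3] [-0.12  0.28  1.65 -0.    1.21  1.28]
0.17 [0.53, 0.05, 0.22] [-0.12  0.42  1.68 -0.    1.04  1.28]
0.17 [0.49, 0.12, 0.06] [ 0.02  0.66  1.87 -0.    0.62  1.42]
3.31 [0.5, 0.05, 0.3] [-0.12  0.28  1.65  0.    1.21 -1.87]
3.31 [0.53, 0.05, 0.22] [-0.12  0.42  1.68  0.    1.04 -1.86]
3.31 [0.49, 0.12, 0.06] [ 0.02  0.66  1.87  0.    0.62 -1.72]
-2.97 [0.5, 0.05, 0.3] [-0.12  0.28  1.65  0.    1.21 -1.87]
-2.97 [0.53, 0.05, 0.22] [-0.12  0.42  1.68  0.    1.04 -1.86]
-2.97 [0.49, 0.12, 0.06] [ 0.02  0.66  1.87  0.    0.62 -1.72]
```

```bash
python3 - <<'E'
from h import *
y=np.deg2rad(9.83)
env.move_gripper(0.0)
env.move_pose([.488,.045,.28],[np.pi,0,y])
im,d,p=grab('wrist','wrist1')
o=env.get_obs(); print(o['time'],o['position'],o['ee_rot'],o['width'],o['ft_force'])
E
```

```text
3.8417 [0.48795779 0.04570546 0.27995751] [-3.14137060e+00  2.86674505e-05  1.72951791e-01] 0.0006175426800257019 [-0.05050123 -0.21050226  0.77983585]
```

View pics/wrist1.png

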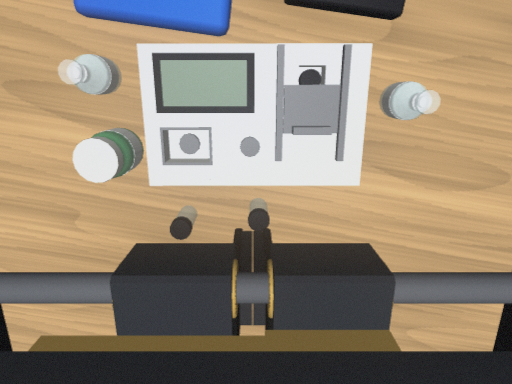

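The wrist view shows the whole deck, with corners near (138,45), (370,43), (362,187) and (148,187). The well is around (187,146) with the key at (190,143). The read key is at (250,147) and the rib at (311,130). The vials are just in front of the casing. Next I'll measure these.

```bash
cat > meas.py <<'E'
from h import *
import sys
f=np.load(f'pics/{sys.argv[1]}.npz'); im=f['im'].astype(int); C=cloud(f,f['d']); z=C[...,2]
m=((im.min(-1)>185)&(im.max(-1)-im.min(-1)<25)).astype(np.uint8)
n,l,s,_=cv2.connectedComponentsWithStats(m); 
k=1+np.argmax(s[1:,4]); print(s[k])
ct=max(cv2.findContours((l==k).astype(np.uint8),0,2)[0],key=cv2.contourArea)
P=np.array([ray(f,u,v,.058)[:2] for u,v in ct[:,0]],np.float32)
r=cv2.minAreaRect(P); b=cv2.boxPoints(r); print('rect',r)
a=r[2] if r[2]<45 else r[2]-90
yaw=np.deg2rad(a); X=np.array([np.cos(yaw),np.sin(yaw)]); Y=np.array([-X[1],X[0]]); c=np.array(r[0])
print('yaw',a,'c',c)
loc=lambda q:np.array([(q[:2]-c)@X,(q[:2]-c)@Y])*1000
print('depth deck z',np.median(z[l==k]))
g=((im.max(-1)<175)&(im.max(-1)-im.min(-1)<25)).astype(np.uint8)
mask=np.zeros_like(g); cv2.drawContours(mask,[cv2.convexHull(ct)],-1,1,-1); g&=mask
n,l2,s2,ce=cv2.connectedComponentsWithStats(g)
for i in range(1,n):
    if s2[i,4]>60:
        cc=[c2 for c2 in [np.argwhere(l2==i)]][0]
        h=np.median(z[l2==i]); Q=np.array([loc(ray(f,u,v,.058)) for v,u in cc])
        print(s2[i],'medz',round(float(h),4),'deck-plane local x',Q[:,0].min().round(1),Q[:,0].max().round(1),'y',Q[:,1].min().round(1),Q[:,1].max().round(1))
# high points: rib top from depth
L=(C[...,:2]-c)@np.stack([X,Y],1)*1000
w=(abs(L[...,1]+60)<22)&(abs(L[...,0])<60)&(z>.072)&(z<.09)
if w.sum(): print('rib n',w.sum(),'x',np.percentile(L[w][:,0],[2,50,98]),'y',np.percentile(L[w][:,1],[2,50,98]),'z',np.median(z[w]))
for nm,pt,hw in [('key',(-30,75),8),('read',(-30,5),8),('plate',(0,-60),15)]:
    w=(abs(L[...,0]-pt[0])<hw)&(abs(L[...,1]-pt[1])<hw); print(nm,w.sum(),np.median(z[w]))
E
python3 meas.py wrist1
python3 - <<'E'
import cv2
im=cv2.imread('pics/wrist1.png'); cv2.imwrite('pics/w1z.png',cv2.resize(im[30:200,130:385],None,fx=3,fy=3,interpolation=cv2.INTER_CUBIC))
E
```

```text
[  137    43   235   143 18212]
rect ((0.537979006767273, 0.053175829350948334), (0.14999285340309143, 0.24044206738471985), 9.911849021911621)
yaw 9.911849021911621 c [0.53797901 0.05317583]
depth deck z 0.058555534641861015
[ 275   44   77  117 4899] medz 0.065 deck-plane local x -46.0 74.0 y -99.0 -23.2
[ 152   53  103   60 3936] medz 0.0603 deck-plane local x 6.5 65.6 y 0.1 105.7
[160 127  52  38 691] medz 0.059 deck-plane local x -50.5 -9.4 y 47.5 102.9
[180 133  20  21 321] medz 0.0425 deck-plane local x -38.0 -15.9 y 60.7 82.0
[240 137  20  20 298] medz 0.0646 deck-plane local x -41.4 -20.3 y -5.5 15.6
rib n 332 x [-14.69799537 -10.56137815  -6.9914663 ] y [-79.37692456 -59.92890352 -40.4135998 ] z 0.0783910638851921
key 208 0.04264874713668795
read 5166 0.37194561068787885
plate 855 0.06494923925587673
```

View pics/w1z.png

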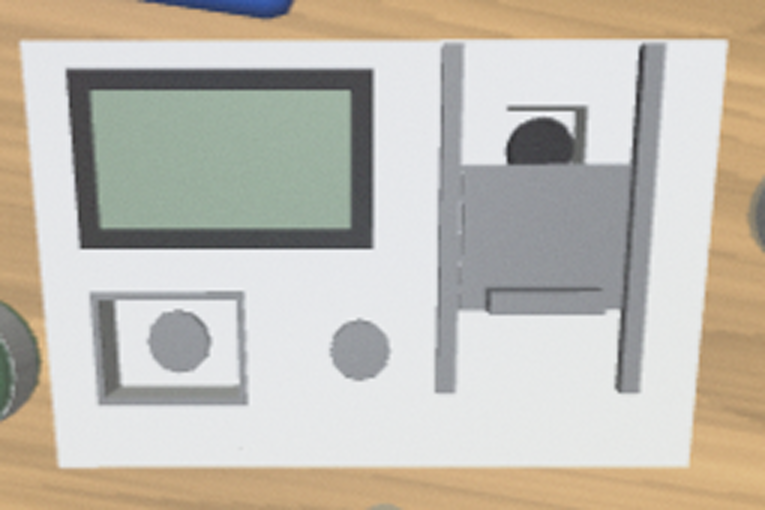

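Everything matches the given dimensions: the yaw is 9.91° and the rib's front edge is at local x ≈ -15 mm, so the shield is about 20 mm in. I'll push the rib now.

```bash
cat > fr.py <<'E'
from h import *
yaw=np.deg2rad(9.91); C0=np.array([.538,.0532]); X=np.array([np.cos(yaw),np.sin(yaw)]); Y=np.array([-X[1],X[0]])
def W(x,y,z): 
    q=C0+X*x/1000+Y*y/1000; return [q[0],q[1],z]
def st(t):
    o=env.get_obs(); q=np.array(o['position']); F=np.array(o['ft_force']); l=q[:2]-C0
    print(t,round(o['time'],2),'loc',np.round([l@X*1000,l@Y*1000,q[2]*1000],1),'F',np.round([F[:2]@X,F[:2]@Y,F[2]],2))
E
python3 - <<'E'
from fr import *
f=np.load('pics/wrist1.npz')
k=ray(f,190,143,.042)[:2]-C0; print('key loc',k@X,k@Y)
env.move_pose(W(-45,-60,.15),[np.pi,0,yaw]); st('above')
print(env.line_to(W(-45,-60,.077),rate=.08,guard=6)); env.sleep(.2); st('down')
print(env.line_to(W(-30,-60,.077),rate=.04,guard=6)); st('near')
print(env.line_to(W(0,-60,.077),rate=.03,guard=6)); st('push')
E
```

```text
key loc -0.02922020800042818 0.07369294490855871
above 4.47 loc [-44.5 -59.7 150.2] F [-0.6  -1.04  0.86]
False
down 5.72 loc [-44.7 -60.1  77.5] F [ 0.56  0.81 -0.15]
False
near 6.25 loc [-29.9 -59.9  76.9] F [0.33 0.64 0.06]
False
push 7.4 loc [  0.3 -60.1  77. ] F [-0.57 -0.13 -0.06]
```

```bash
python3 - <<'E'
from fr import *
st('b')
for x in range(1,13):
    g=env.line_to(W(x,-60,.077),rate=.012,guard=3.0)
    st(f'{x} {g}')
    if g: break
grab('scene','scene2'); im,d,p=grab('wrist','wrist2')
E
```

```text
b 7.4 loc [  0.3 -60.1  77. ] F [-0.57 -0.13 -0.06]
1 False 7.65 loc [  1.  -60.1  77. ] F [-0.66 -0.01 -0.09]
2 False 7.9 loc [  2. -60.  77.] F [-1.52  0.69  0.03]
3 False 8.15 loc [  3.1 -60.   77. ] F [-1.99 -0.62  0.24]
4 False 8.4 loc [  4.2 -60.   77. ] F [-0.77  0.06 -0.74]
5 False 8.65 loc [  4.7 -60.   77. ] F [-2.   -0.72  0.78]
6 False 8.9 loc [  4.7 -60.   77. ] F [-4.87 -1.54  2.49]
7 False 9.15 loc [  4.8 -60.   77. ] F [-6.52 -2.73  4.92]
8 False 9.4 loc [  4.9 -60.   77. ] F [-7.79 -3.73  4.99]
9 False 9.65 loc [  5. -60.  77.] F [-9.75 -3.25  7.11]
10 False 9.9 loc [  5. -60.  77.] F [-12.57  -5.26   8.24]
11 False 10.15 loc [  5.1 -60.   77. ] F [-14.22  -4.86   9.56]
12 False 10.4 loc [  5.2 -60.   76.9] F [-16.15  -6.17  11.03]
```

View pics/wrist2.png

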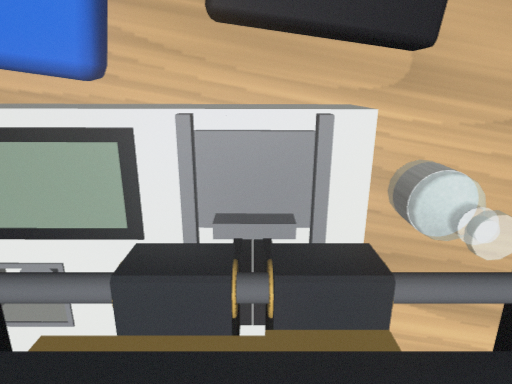

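The wrist view shows the shield covering the port, with the rib at about (254,226). The force rose to 16 N because the guard re-zeroes on every short step. The tip moved only about 0.5 mm after reaching the stop. I'll back off and re-measure whether the photometer moved.

```bash
python3 - <<'E'
from fr import *
env.line_to(W(-12,-60,.077),rate=.04); st('back')
env.line_to(W(-30,-60,.15),rate=.15)
env.move_pose([.488,.045,.28],[np.pi,0,yaw]); env.sleep(.2); st('up')
grab('wrist','wrist3')
E
python3 meas.py wrist3
```

```text
back 11.25 loc [-11.4 -60.1  77.1] F [ 1.32 -1.36 -0.52]
up 12.73 loc [-5.140e+01  1.000e-01  2.778e+02] F [-0.15  0.47  0.26]
[  135    41   238   144 18893]
rect ((0.5379194021224976, 0.05320566147565842), (0.14984621107578278, 0.24034519493579865), 9.878609657287598)
yaw 9.878609657287598 c [0.5379194  0.05320566]
depth deck z 0.05855598323527747
[ 275   42   77  118 4678] medz 0.0653 deck-plane local x -46.1 73.9 y -99.0 -23.2
[ 150   51  104   61 3861] medz 0.0603 deck-plane local x 6.0 65.5 y 0.2 105.7
[159 126  52  38 697] medz 0.0589 deck-plane local x -50.6 -9.8 y 47.4 102.9
[178 132  21  21 325] medz 0.0426 deck-plane local x -38.2 -16.2 y 60.5 82.5
[239 135  20  21 300] medz 0.0646 deck-plane local x -41.6 -19.5 y -5.3 15.6
rib n 326 x [15.88640792 19.26567869 22.65702765] y [-79.42170873 -59.69075297 -40.37372962] z 0.07840521256697551
key 201 0.04270073085712423
read 5258 0.3685624076826449
plate 781 0.05853329482942185
```

View pics/wrist3.png

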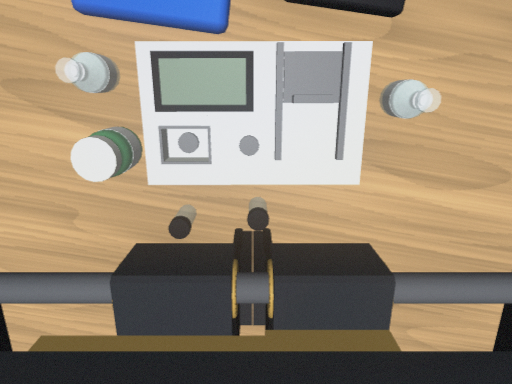

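The photometer hasn't moved (under 0.1 mm) and the rib travelled 29.8 mm to its stop, so the shield is shut. The wrist view shows the port covered and the bottles where they were. Next is the zero key.

```bash
python3 - <<'E'
from fr import *
x,y=-30,74.8
env.move_pose(W(x,y,.12),[np.pi,0,yaw]); env.sleep(.2); st('above')
print(env.line_to(W(x,y,.075),rate=.08,guard=5)); st('mouth')
print(env.line_to(W(x,y,.056),rate=.03,guard=3)); st('in')
f0=env.get_obs()['ft_force'][2]
for z in np.arange(.053,.0419,-.001):
    env.line_to(W(x,y,z),rate=.02); st(f'z{z:.3f}')
    if env.get_obs()['ft_force'][2]-f0>14: break
env.sleep(.6); st('h'); env.sleep(.6); st('hold')
E
```

```text
above 13.72 loc [-28.6  73.9 121.6] F [ 0.46 -0.75  0.26]
False
mouth 14.43 loc [-29.8  74.7  75.1] F [ 0.43 -0.49 -0.7 ]
False
in 15.22 loc [-30.   74.8  55.9] F [ 0.98 -0.   -0.07]
z0.053 15.52 loc [-29.5  74.7  53.2] F [0.62 0.27 2.84]
z0.052 15.77 loc [-29.6  74.7  52.2] F [0.92 0.48 3.06]
z0.051 16.02 loc [-29.5  74.8  51.1] F [0.06 0.77 3.59]
z0.050 16.27 loc [-29.5  74.7  50.1] F [1.63 0.08 3.73]
z0.049 16.52 loc [-29.6  74.7  49.1] F [2.12 0.47 4.57]
z0.048 16.77 loc [-29.5  74.7  48.4] F [2.29 0.17 7.21]
z0.047 17.02 loc [-29.6  74.7  48.3] F [-1.000e-02 -1.000e-02  1.496e+01]
h 17.62 loc [-29.6  74.8  48.3] F [-0.07  0.35 15.45]
hold 18.22 loc [-29.6  74.8  48.3] F [ 0.99 -0.32 14.78]
```

The key is bottomed: z stopped at 48.3 mm and the force jumped from 5 N to 15 N. It has been held for more than 1.2 s, so I'll release and check.

```bash
python3 - <<'E'
from fr import *
env.sleep(.3)
x,y=-30,74.8
env.line_to(W(x,y,.058),rate=.03); st('rel')
env.line_to(W(x,y,.13),rate=.1); st('out')
env.move_pose([.488,.045,.28],[np.pi,0,yaw]); env.sleep(.3); st('up')
grab('wrist','wrist4')
E
python3 meas.py wrist4
```

```text
rel 19.03 loc [-31.1  75.   57.5] F [ 0.13 -0.07 -1.03]
out 19.9 loc [-30.4  74.9 129.6] F [-0.29 -0.33 -0.15]
up 20.91 loc [-51.1   1.2 278.6] F [ 0.6  -0.2  -1.11]
[  136    42   238   143 18775]
rect ((0.5378736257553101, 0.05317738652229309), (0.14921659231185913, 0.24043141305446625), 9.954471588134766)
yaw 9.954471588134766 c [0.53787363 0.05317739]
depth deck z 0.05855404385130323
[ 276   43   77  117 4691] medz 0.0652 deck-plane local x -45.6 73.7 y -99.0 -23.3
[ 152   51  103   61 3721] medz 0.0603 deck-plane local x 6.5 66.1 y 0.3 105.6
[160 126  52  38 733] medz 0.0588 deck-plane local x -50.2 -9.3 y 47.5 103.0
[179 132  21  21 321] medz 0.0426 deck-plane local x -37.8 -15.8 y 60.7 82.8
[241 136  19  20 298] medz 0.0646 deck-plane local x -41.1 -20.1 y -5.3 14.7
rib n 326 x [15.48251444 18.8488262  22.27340435] y [-79.48128459 -59.77292185 -40.57995086] z 0.07853945533055195
key 203 0.042637761132431604
read 5233 0.36961762428916556
plate 781 0.05851058284909655
```

View pics/wrist4.png

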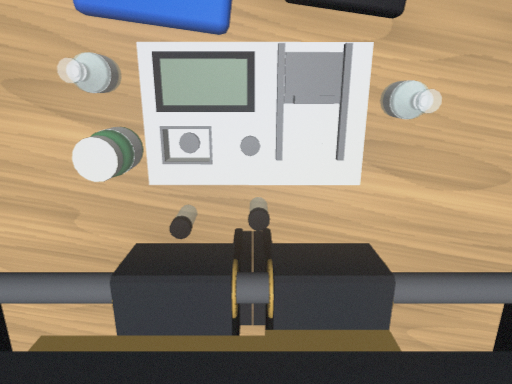

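The final view shows the shield over the port at (312,77), the key back up at (190,143), and the vials, flasks and jar where they were.

```bash
python3 - <<'E'
from h import *
env.hand_in(); print(env.get_obs()['time'])
E
```

```text
the job is handed in; nothing more can be done
the job is handed in; nothing more can be done
```

I shut the light shield, then pressed and released the zero key, and handed the job in at about 21 s with the arm clear of everything.

- **Shield:** I pushed it by the rib with the closed fingertips until it reached its stop. The rib travelled 29.8 mm from a start of about 0.020, so it is shut at about 0.050, and the wrist view shows the port covered. The last check put the rib 0.4 mm further forward than the check before. I took that as measurement noise, because other fixed features shifted by similar amounts.
- **Zero key:** It went all the way down, where travel stopped and the force rose from about 5 N to 15 N. I held it for about 1.5 s and let go. Afterwards the depth image put its top at 42.6 mm, the same as at the start.
- **Not disturbed:** The read key's height did not change, and the photometer stayed within about 0.1 mm. The flasks, jar and vials look unmoved in the wrist view; the ice pack and pocket meter are only partly in it and also look unmoved.
- **One thing that went wrong:** At the shield's stop the push rose to about 16 N sideways instead of the 3 N I intended, because the force guard re-zeroes with each short step. The photometer did not shift in the check right after.

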